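# Unlatch a link with a release fork and draw it onto the mat

### The arm

A 6-joint arm with a two-finger parallel gripper is mounted at the origin on a cart in front of the work surface, level with it; the furniture and walls round the work are solid. World frame = base frame: x ahead of the robot, y to its left, z up, the work surface at z = 0. Lengths are in m, angles in degrees, forces in N, time in s.
With the tool pointing down it reaches from about 0.25 to 0.725 m from the base axis. Payload 9.7 kg.
Tool frame: the origin (TCP) lies at the very end of the fingers, on their centre line; the grasp point (between the pads) lies grasp_offset behind it (grasp_offset is the distance from the TCP to the grasp point, in m); z points along the fingers, y is the line along which they close (so a half turn about z gives the same grasp; the last joint's range is limited). The gripper opens to 85 mm and grips with 20 to 120 N. Pads are 22 mm wide; open, the fingers measure 114 mm over their backs; the gripper's body (76 mm by 85 mm) begins 54 mm behind the grasp point. The pads swing forward as they close: fully open they stand 13 mm farther back than shut.
Start: joints at [72.307, 4.979, 10.078, 95.1, 0, 90], TCP at [0.167, 0.524, 0.231] pointing down, gripper open.
Joint ranges: [-179.16, 179.16], [-48.56, 103.87], [-65.8, 70.77], [-126.05, 130.52], [-82.76, 87.17], [-180, 180]. Speed limits (degrees/s): [127.2, 127.2, 147.25, 180, 180, 180].

### API

Orientations are given as [roll, pitch, yaw] about the fixed x, y, z axes, in that order (R = Rz(yaw) Ry(pitch) Rx(roll)).
In Python, from workcell import get_obs, camera, calibration, job_done, recognise, cut_out, mark_of, grasp_offset gives the robot as it stands.
- The arm moves only by the tool servo_tool, never from a script. Its argument "moves" is a list of rows, each a list of 3 entries, a list of its own where there are three numbers: the turn, a rotation vector about the tool's x, y, z in degrees, then the shift along the tool's x, y, z in m, then the opening in per cent of the stroke, from 0 (shut) to 100 (fully open). In form: [[[ax, ay, az], [x, y, z], claw], ...]. A call has 1 to 12 rows; each row shifts and turns the commanded pose from where the row before left it, along the tool's axes as they then stand; what a row does not reach is not made up. A row lasts 1/10 s, in which the tool goes at most 50 mm and 8.59 degrees, less where a joint would pass 70% of its speed; a pose out of reach is approached as far as the arm can. A call is refused whole if a number of a shift passes 0.05 or a number of a turn 8.59, either way. A call with a gripper value outside its range is refused whole. The fingers move at their own pace and stop on an object; "force" is the grip in N (left out, the last holds). Time passes only in rows, so rows that do not move let the fingers close. It gives the time, the measured TCP pose, the force, the opening and the grip force at its end, in the units of the state.
- get_obs(): the state, without advancing time (a new reading comes with each control period).
- camera(name): name is "scene" or "top" or "wrist"; returns (picture, depth): 384x512x3 uint8, red, green, blue; 384x512 float32, m along the optical axis (not along the pixel's ray), 0 where there is no reading.
- calibration(name): a dict with "camera_matrix" (3x3 intrinsics, pixels), "dist" ([k1, k2, p1, p2, k3] as OpenCV has them; the pictures are not rectified), "R" (3x3) and "t" (3): a world point X has camera coordinates R X + t. Camera axes: x right, y down, z forward; pixel columns grow to the right and rows downward; lengths in m; the calibration is good to about 2 mm. A picture is of the moment at which its call begins: read the wrist's pose just before it. calibration takes no time and is no camera call; for the wrist camera it gives the pose at the moment of the call.
- job_done(): hands the job in; it is judged then, once.
Trained networks look in the newest picture that a camera, given by its name, has taken for a name from the list of things; names that differ only in an ending like _2 or _b are one class to them, and where a whole thing is asked for, a point or a joint stands for the part that bears it (a point fixed in the world has none). Each returns a list of dicts, best first, with "score" (0 to 1); they miss things now and then, are a little off and sometimes report something else, mostly with a low value. They report only what shows in the picture. A call takes as long as a camera call. They do not tell look-alikes from the thing itself.
- recognise(name, camera): "xyz" ([x, y, z] in m, in the coordinates of the camera as it stood for that picture, good to about 4 mm: the middle of the surface that is visible of it).
- cut_out(name, camera): "mask" (384x512 bool, what is visible of it).
- mark_of(name, camera): "xyz" ([x, y, z] in m, in the coordinates of the camera as it stood for that picture, good to about 4 mm: a listed point, or the origin of a listed thing).
The state is a dict: "time": time; "q": joint angles; "qd": joint speeds; "joint_efforts": joint torques, N m; "ee_pos": TCP position; "tcp_rot": TCP orientation; "wrist_force": force on the tool from outside, world axes, zero at the start; "torque": the same for the moment, N m; "opening": finger opening in m; "grasp_force": force on a finger pad.
Only numpy, scipy, OpenCV 4.12 (cv2) and the standard library are available. Lean on these libraries where they do the work, as an engineer would, in place of code of your own. Each camera call takes 0.05 s, during which the arm holds its last target. There are 200 camera calls.

### The job

Pick up the forked tool, straddle the spring bar inside the link's window and press its collar sideways until the bar's end leaves the bracket, then draw the freed link out and slide it, flat on the bench, to the middle of the black rubber mat. Touch the link only with the fork, leave the tub and the sanding block where they are, and finally stand the fork upright on the bench, clear of the link.

Things in the scene. Friction and masses are not known exactly. Their poses are not given: they have to be found in the camera images.
- bracket: fixed dark steel lug bracket, U-shaped from above, open to -x (roughly toward the robot). Origin on the bench midway between its cheeks, in line with the 16 x 16 mm window in the +y cheek (centre 20 mm high) that holds the bar's end. Cheeks 12 mm thick, inner faces at y = +-48 mm, 44 mm high, x = -24 to 57 mm; back wall at x = 49 to 57 mm; low flanges out to y = +-79 mm
- link: aluminium frame, 0.5 kg, x = -45 to 45 mm (low nose to -52), 90 mm wide (y), 40 mm high, flat on the bench between the cheeks, 3 mm play each side. Origin on the underside, middle of its through window (54 mm in x, 56 mm in y). The spring bar crosses the window along y at x = 0, axis 20 mm high. Axes as the bracket's at first; leaves along -x once the bar's end is out of the cheek
- spring_bar (a joint): how far the spring bar is pressed in toward the link's -y side: 0 = out (latched), 0.020 m = stop. Its end clears the cheek at 0.009 to 0.015, depending on where the link sits in its play. The spring pushes back with 3 N at 0, 6 N at 0.020; let go, it springs out again
- collar (a point): centre of the outer (+y) face of the bar's collar, a steel disc 30 mm across, 5 mm thick, in the window; at rest at y = +8 mm of the link, 20 mm from the window's +y wall (y = +28). The fork goes into this gap from above, a tine on either side of the 8 mm bar, and presses the collar toward -y. The coil is on the collar's other side
- bar_tip (a point): outer end of the 8 mm spring bar, 60 mm to the +y side of the link's middle when out (12 mm deep in the cheek)
- fork: forked tool, 0.25 kg, 88 mm high, standing on two tines and a heel. Origin on the bench between the tine tips. Blade 6 mm thick (y), 36 mm wide (x); slot between the tines 18 mm wide (x), open below, 36 mm high. Wooden handle 20 mm wide (y), x = -92 to 20 mm, 66 to 88 mm high; grip it from above at x = -20 to -50. Heel at x = -90 to -78 with a foot 60 mm wide (y), at work in front of the link
- mat: thin black rubber mat lying flat on the bench, 140 (x) x 130 mm, under 2 mm thick, with no edge to catch on; in front of the bracket's open side. Origin at its middle
- filler_tub: tub with a yellow lid, 70 mm in diameter, 66 mm high; a bystander to be left alone. Origin under its middle
- sanding_block: brown cork sanding block 62 x 104 x 30 mm; a bystander to be left alone. Origin under its middle
Things that resemble listed ones, but are neither listed nor needed, are in the scene too. There is more than one size of the fork; the one meant has the size given above.

How it is judged (in metres and radians):
On the way, in this order (a step that is already met when the one before it is completed fails the run):
1. the fork presses the spring bar in while the link is still in the bracket (value of joint spring_bar above 0.007 m and contact force between fork and link above 1 N and x of link in the frame of bracket above -0.02 m), for 0.1 s.
2. the link has been drawn out of the bracket (x of link in the frame of bracket below -0.07 m), for 0.1 s.
At the end, for the whole second after the job is handed in: The link lies flat and still on the bench, its middle within 30 mm of the middle of the mat, out of the bracket; the fork stands upright and still on the bench, touching the link nowhere, its tines more than 60 mm from the link's middle (horizontal distance between link and mat below 0.03 m and x of link in the frame of bracket below -0.075 m and angle between link's own z axis and vertical below 0.08 rad and height (world z) of link below 0.005 m and linear speed of each of link, fork below 0.01 m/s and angle between fork's own z axis and vertical below 0.15 rad and height (world z) of fork below 0.006 m and contact force between fork and link below 0.05 N and horizontal distance between fork and link above 0.06 m).
It fails at once if the hand or arm touches the link (contact force between any of the fingers, the arm and link above 1 N).
It fails at once if the link is lifted off the bench (height (world z) of link above 0.015 m).
It fails at once if the tub or the sanding block is disturbed (distance of any of filler_tub, sanding_block from where it was at the start of the episode above 0.03 m).
It also fails if it takes over 58 s, if anything falls off the work surface, if the arm or the gripper's body presses on something with over 40 N, if the wrist force passes 120 N, or if a joint passes its speed limit or range.

## Working session

There is one attempt and no reset: what is moved stays moved. The work goes in short steps, Python scripts to look and compute and a tool call to move; the robot and the scene stay as the last step left them, time stands still between calls to the robot, and variables do not carry over. Pictures are saved under pics/ and viewed, at most 10 in all, crops included, and the job is handed in when it is done.

Besides the shell and the picture viewer there is one more tool, called after "Call:" in YAML: its name, and indented under it one key for each argument. servo_tool: Moves the arm, as the interface text tells. Its arguments: {"type":"object","properties":{"moves":{"type":"array"},"force":{"type":"number"}},"required":["moves"]}

```bash
mkdir -p pics; ls
cat > h.py <<'E'
import numpy as np, cv2
from workcell import *
def toworld(cal,p): return np.array(cal["R"]).T@(np.array(p)-np.array(cal["t"]))
def look(cam,fn=None):
    cal=calibration(cam); im,d=camera(cam)
    if fn: cv2.imwrite(fn,im[:,:,::-1])
    return cal,im,d
def cloud(cal,d,mask):
    v,u=np.nonzero(mask&(d>0)); z=d[v,u]
    n=cv2.undistortPoints(np.c_[u,v].astype(np.float64)[:,None],np.array(cal["camera_matrix"]),np.array(cal["dist"]))[:,0]
    P=np.c_[n*z[:,None],z]; return (P-np.array(cal["t"]))@np.array(cal["R"])
E
python3 - <<'E'
from h import *
o=get_obs();print(o["time"],o["ee_pos"],o["tcp_rot"],o["opening"],grasp_offset)
for cam in ("top","scene"):
    cal,im,d=look(cam,f"pics/{cam}0.png")
    for n in ("bracket","link","fork","mat","filler_tub","sanding_block","collar","bar_tip"):
        for r in mark_of(n,cam)[:3]: print(cam,n,round(r["score"],2),toworld(cal,r["xyz"]).round(3))
    print(get_obs()["time"])
E
```

```text
pics
0.0 [0.16709603 0.52375391 0.23058924] [-1.79923935e+02 -4.51903858e-04  1.62306430e+02] 0.08528413255262611 0.0187
top link 0.97 [ 0.631  0.037 -0.005]
top fork 0.79 [ 0.64  -0.16  -0.006]
top fork 0.66 [0.545 0.261 0.002]
top mat 0.57 [0.485 0.017 0.002]
top filler_tub 0.92 [ 0.554 -0.252 -0.003]
top sanding_block 0.57 [ 0.669  0.345 -0.002]
top collar 0.59 [0.626 0.045 0.017]
0.45
scene bracket 0.92 [0.631 0.041 0.   ]
scene link 0.66 [0.623 0.039 0.   ]
scene fork 0.91 [ 0.643 -0.16  -0.001]
scene fork 0.8 [0.543 0.263 0.001]
scene mat 0.77 [ 0.485  0.019 -0.004]
scene filler_tub 0.69 [ 0.555 -0.252 -0.001]
scene sanding_block 0.8 [ 0.669  0.345 -0.003]
scene collar 0.44 [0.624 0.046 0.02 ]
0.9
```

View pics/top0.png

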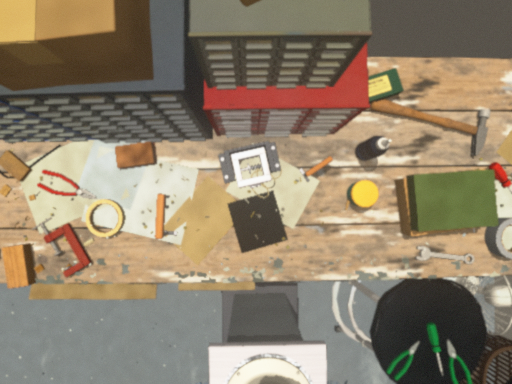

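View pics/scene0.png

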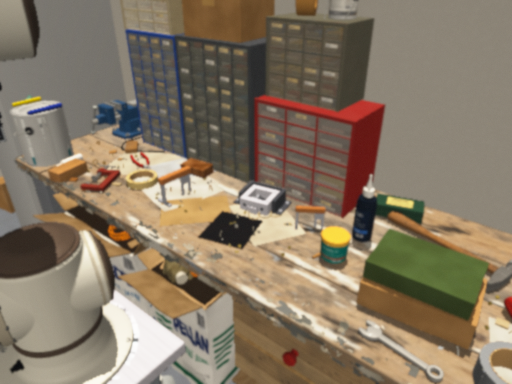

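Run:
```python
from h import *
cal,im,d=look("top")
np.set_printoptions(suppress=True)
for n in ("fork","link","bracket","mat"):
    for r in cut_out(n,"top")[:2]:
        P=cloud(cal,d,r["mask"]); 
        print(n,round(r["score"],2),len(P),"z pct",np.percentile(P[:,2],[2,50,90,98]).round(4))
        if n=="fork": P=P[(P[:,2]>.05)]
        if n=="link": P=P[P[:,2]>.032]
        if n=="bracket": P=P[P[:,2]>.037]
        c,s,a=cv2.minAreaRect((P[:,:2]*1000).astype(np.float32)); print("   rect mm",np.round(c,1),np.round(s,1),round(a,1), "z",np.median(P[:,2]).round(4))
```

```text
fork 0.72 538 z pct [-0.0018  0.0851  0.0881  0.0893]
   rect mm [506.9 262.8] [ 21.2 111.4] 86.3 z 0.0859
fork 0.66 208 z pct [-0.001   0.061   0.0633  0.0648]
   rect mm [ 627.  -138.3] [14.2 78.7] 32.5 z 0.0616
link 0.61 884 z pct [0.0028 0.0382 0.0408 0.0421]
   rect mm [628.5  34.4] [89.3 89.4] 11.1 z 0.0387
bracket 0.65 820 z pct [0.0016 0.0347 0.0442 0.0461]
   rect mm [645.   37.9] [ 80.3 120.1] 12.2 z 0.0429
mat 0.56 2453 z pct [-0.0025  0.001   0.0032  0.0047]
   rect mm [483.6  25.2] [140.5 142.5] 15.2 z 0.001
```

The left fork (y≈0.26, 112 mm handle, 88 mm high) is the right one. The one at pixel (320,165) in the top view is smaller, with a 79 mm handle. The bracket and link are at pixel (252,165), yaw about 12°, and the black mat is at (258,222).

Call:
servo_tool:
  moves:
    - [[0,0,-7],[0,0,0],100]
    - [[0,0,-7],[0,0,0],100]
    - [[0,0,0],[-0.036,-0.024,0],100]
    - [[0,0,0],[-0.036,-0.024,0],100]
    - [[0,0,0],[-0.036,-0.024,0],100]
    - [[0,0,0],[-0.036,-0.024,0],100]
    - [[0,0,0],[-0.036,-0.024,0],100]
    - [[0,0,0],[-0.036,-0.024,0],100]
    - [[0,0,0],[-0.036,-0.024,0],100]
    - [[0,0,0],[-0.036,-0.024,0],100]
    - [[0,0,0],[-0.036,-0.024,0],100]
    - [[0,0,0],[-0.03,-0.022,0],100]

```text
time: 2.35
ee_pos: [0.5067, 0.2621, 0.2312]
tcp_rot: [180.0, 0.0, 176.3]
wrist_force: [0.2, 1.1, 0.6]
opening: 0.0855
grasp_force: 0.0
```

Run:
```python
from h import *
np.set_printoptions(suppress=True)
o=get_obs();print(o["time"],o["ee_pos"],o["tcp_rot"],o["q"])
cal,im,d=look("wrist","pics/w1.png")
for r in mark_of("fork","wrist")[:2]: print(r["score"],toworld(cal,r["xyz"]))
for r in cut_out("fork","wrist")[:2]:
    P=cloud(cal,d,r["mask"]);P=P[P[:,2]>.075]
    if len(P)>20:print(r["score"],cv2.minAreaRect((P[:,:2]*1000).astype(np.float32)),np.median(P[:,2]))
```

```text
2.35 [0.50665316 0.26211063 0.23124643] [179.99775239   0.01551178 176.26733666] [27.35725663  7.82035054 13.17460909 95.33981429 -0.00608525 31.08991889]
0.81 [ 0.54414551  0.26305077 -0.00370474]
0.83 ((505.191650390625, 266.3965148925781), (19.870389938354492, 111.1185531616211), 86.05896759033203) 0.08707657608992415
```

Call:
servo_tool:
  moves:
    - [[0,0,0],[0,0.003,0.03],100]
    - [[0,0,0],[0,0,0.03],100]
    - [[0,0,0],[0,0,0.03],100]
    - [[0,0,0],[0,0,0.03],100]
    - [[0,0,0],[0,0,0.03],100]
    - [[0,0,0],[0,0,0.021],100]
    - [[0,0,0],[0,0,0],0]
    - [[0,0,0],[0,0,0],0]
    - [[0,0,0],[0,0,0],0]
    - [[0,0,0],[0,0,0],0]
    - [[0,0,0],[0,0,0],0]
    - [[0,0,0],[0,0,0],0]
  force: 60

```text
time: 3.7
ee_pos: [0.5058, 0.2668, 0.0617]
tcp_rot: [180.0, 0.1, 176.3]
wrist_force: [-1.5, -0.8, 6.2]
opening: 0.019
grasp_force: 58.4
```

Call:
servo_tool:
  moves:
    - [[0,0,0],[0,0,-0.03],0]
    - [[0,0,0],[0,0,-0.03],0]
    - [[0,0,0],[0,0,-0.03],0]
    - [[0,0,0],[-0.007,-0.033,0],0]
    - [[0,0,0],[-0.007,-0.033,0],0]
    - [[0,0,0],[-0.007,-0.033,0],0]
    - [[0,0,0],[-0.007,-0.033,0],0]
    - [[0,0,0],[-0.007,-0.033,0],0]
    - [[0,0,0],[-0.007,-0.033,0],0]
    - [[0,0,0],[-0.007,-0.031,0],0]
    - [[0,0,-8],[0,0,0],0]
    - [[0,0,-8],[0,0,0],0]

```text
time: 4.9
ee_pos: [0.5395, 0.0338, 0.1505]
tcp_rot: [180.0, 0.0, -167.5]
wrist_force: [-0.5, 0.9, -2.2]
opening: 0.0192
grasp_force: 59.8
```

Run:
```python
from h import *
np.set_printoptions(suppress=True)
o=get_obs();print(o["time"],o["ee_pos"],o["tcp_rot"],o["opening"])
for cam in ("wrist","top","scene"):
  cal,im,d=look(cam,f"pics/{cam}2.png")
  for n in ("link","collar","bar_tip","bracket","fork"):
    for r in mark_of(n,cam)[:1]: print(cam,n,round(r["score"],2),toworld(cal,r["xyz"]).round(4))
    if cam=="wrist":
      for r in cut_out(n,cam)[:1]:
        P=cloud(cal,d,r["mask"]);
        if n=="link":P=P[(P[:,2]>.034)&(P[:,2]<.047)]
        if n=="bracket":P=P[(P[:,2]>.037)&(P[:,2]<.05)]
        print("  cut",len(P),cv2.minAreaRect((P[:,:2]*1000).astype(np.float32)),np.percentile(P[:,2],[2,50,98]))
```

```text
4.9 [0.53949928 0.03378837 0.15045742] [ 179.99570572    0.00175242 -167.5052192 ] 0.019157267603376257
  cut 474 ((635.3872680664062, 30.509105682373047), (120.62969970703125, 48.4256591796875), 50.231163024902344) [0.03537109 0.03910566 0.04051049]
  cut 221 ((623.9806518554688, -17.32599639892578), (17.50400733947754, 12.179317474365234), 11.201369285583496) [0.03779116 0.0431856  0.04462947]
wrist fork 0.82 [ 0.6389 -0.1552  0.0025]
  cut 8186 ((533.5136108398438, 29.498069763183594), (97.41252899169922, 59.18269729614258), 9.64100170135498) [0.09589105 0.17599484 0.17766706]
top link 0.64 [ 0.6299  0.0358 -0.0035]
top fork 0.45 [ 0.6422 -0.1624 -0.0012]
scene link 0.92 [0.6272 0.0404 0.0009]
scene collar 0.45 [0.6225 0.047  0.0209]
scene bracket 0.62 [0.6334 0.0423 0.0024]
scene fork 0.95 [0.5753 0.0408 0.0932]
```

View pics/wrist2.png

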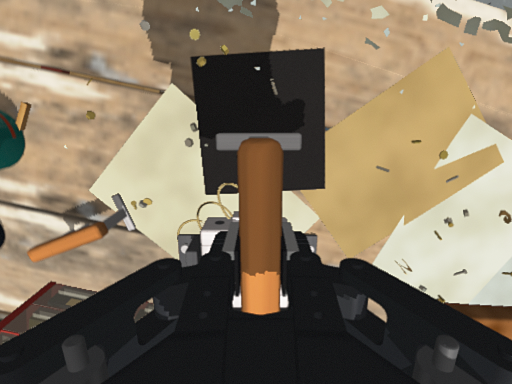

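Call:
servo_tool:
  moves:
    - [[0,0,0],[-0.026,0.001,0],0]
    - [[0,0,0],[-0.025,0,0],0]
    - [[0,0,0],[0,0,0.02],0]
    - [[0,0,0],[0,0,0.015],0]
    - [[0,0,0],[0,0,0],0]

```text
time: 6.55
ee_pos: [0.5875, 0.0467, 0.1124]
tcp_rot: [180.0, -0.3, -167.7]
wrist_force: [0.1, -0.2, -2.7]
opening: 0.0191
grasp_force: 59.7
```

Run:
```python
from h import *
np.set_printoptions(suppress=True)
o=get_obs();print(o["time"],o["ee_pos"],o["tcp_rot"],o["wrist_force"])
cal,im,d=look("scene")
c=im[165:225,215:345]; cv2.imwrite("pics/s3.png",cv2.resize(c[:,:,::-1],None,fx=6,fy=6,interpolation=cv2.INTER_CUBIC))
for n in ("link","collar","fork","bracket"):
    for r in mark_of(n,"scene")[:1]: print(n,round(r["score"],2),toworld(cal,r["xyz"]).round(4))
# project expected points: tine tips (fork), link corners
from math import *
def proj(P): return cv2.projectPoints(np.array(P,float),cv2.Rodrigues(np.array(cal["R"]))[0],np.array(cal["t"],float),np.array(cal["camera_matrix"]),np.array(cal["dist"]))[0][:,0]
a=radians(12.5);R=np.array([[cos(a),-sin(a)],[sin(a),cos(a)]])
def L(x,y,z): return np.r_[np.array([.629,.036])+R@[x,y],z]
print("window top",((proj([L(-.027,-.028,.04),L(.027,-.028,.04),L(.027,.028,.04),L(-.027,.028,.04)])-[215,165])*6).round())
f=np.array(o["ee_pos"][:2])+R@[.0365,0]; zt=o["ee_pos"][2]-.0617
print("tines",((proj([np.r_[f+R@[s*.0135,0],zt] for s in(-1,1)])-[215,165])*6).round(), f,zt)
```

```text
6.55 [0.58745148 0.04667579 0.11243305] [ 179.96499774   -0.26403298 -167.69573165] [ 0.1023215  -0.24453423 -2.70261282]
link 0.6 [ 0.6271  0.0361 -0.0009]
collar 0.5 [0.6241 0.0445 0.0207]
fork 0.72 [0.6245 0.0526 0.0522]
bracket 0.87 [0.6314 0.0387 0.0023]
window top [[300. 210.]
 [346. 159.]
 [245. 135.]
 [195. 183.]]
tines [[222. 157.]
 [246. 133.]] [0.62308628 0.05457583] 0.050733050444341794
```

View pics/s3.png

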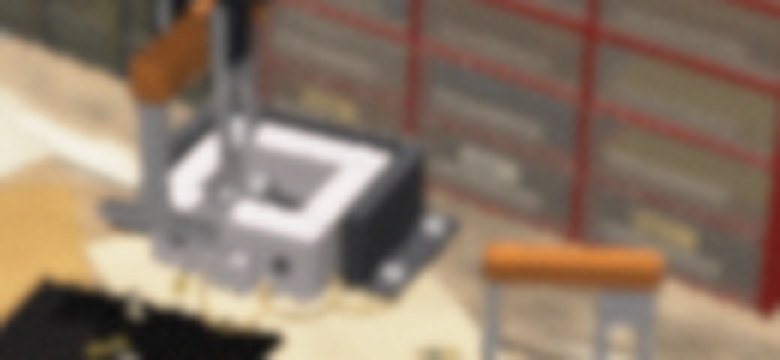

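Call:
servo_tool:
  moves:
    - [[0,0,0],[0,0,0.01],0]
    - [[0,0,0],[0,0,0.01],0]
    - [[0,0,0],[0,0,0.01],0]
    - [[0,0,0],[0,0,0],0]

```text
time: 7.2
ee_pos: [0.5879, 0.0467, 0.083]
tcp_rot: [180.0, -0.2, -167.7]
wrist_force: [-0.4, 0.4, -2.6]
opening: 0.019
grasp_force: 59.8
```

Call:
servo_tool:
  moves:
    - [[0,0,0],[0,0,0.008],0]
    - [[0,0,0],[0,0,0.008],0]
    - [[0,0,0],[0,0,0.003],0]
    - [[0,0,0],[0,0,0],0]

```text
time: 7.6
ee_pos: [0.5887, 0.0468, 0.0656]
tcp_rot: [180.0, -0.1, -167.7]
wrist_force: [-0.2, 0.2, -2.7]
opening: 0.0191
grasp_force: 59.8
```

Call:
servo_tool:
  moves:
    - [[0,0,0],[0,-0.004,0],0]
    - [[0,0,0],[0,-0.003,0],0]
    - [[0,0,0],[0,-0.002,0],0]
    - [[0,0,0],[0,0,0],0]

```text
time: 8.0
ee_pos: [0.5911, 0.0381, 0.0665]
tcp_rot: [180.0, 0.0, -167.7]
wrist_force: [-1.3, 3.3, -1.6]
opening: 0.0191
grasp_force: 59.8
```

Call:
servo_tool:
  moves:
    - [[0,0,0],[0,-0.002,0],0]
    - [[0,0,0],[0,-0.002,0],0]
    - [[0,0,0],[0,0,0],0]

```text
time: 8.3
ee_pos: [0.5919, 0.0341, 0.0665]
tcp_rot: [180.0, 0.0, -167.7]
wrist_force: [-0.0, 5.1, -0.2]
opening: 0.019
grasp_force: 60.0
```

Call:
servo_tool:
  moves:
    - [[0,0,0],[0,-0.002,0],0]
    - [[0,0,0],[0,-0.002,0],0]
    - [[0,0,0],[0,0,0],0]

```text
time: 8.6
ee_pos: [0.5928, 0.0301, 0.0664]
tcp_rot: [180.0, 0.0, -167.7]
wrist_force: [-1.6, 5.6, -0.2]
opening: 0.019
grasp_force: 60.0
```

Call:
servo_tool:
  moves:
    - [[0,0,0],[0,-0.002,0],0]
    - [[0,0,0],[0,-0.002,0],0]
    - [[0,0,0],[0,-0.002,0],0]
    - [[0,0,0],[0,0,0],0]
    - [[0,0,0],[0,0,0],0]

```text
time: 9.1
ee_pos: [0.5939, 0.0246, 0.0663]
tcp_rot: [180.0, 0.0, -167.7]
wrist_force: [-1.6, 5.5, 1.5]
opening: 0.019
grasp_force: 60.1
```

Run:
```python
from h import *
np.set_printoptions(suppress=True)
o=get_obs();print(o["time"],o["ee_pos"],o["wrist_force"])
cal,im,d=look("scene")
for n in ("link","collar","fork","bracket","bar_tip"):
    for r in mark_of(n,"scene")[:1]: print(n,round(r["score"],2),toworld(cal,r["xyz"]).round(4))
```

```text
9.1 [0.59394401 0.02458379 0.06634033] [-1.63035305  5.47970115  1.4979018 ]
link 0.68 [0.6277 0.0386 0.0022]
collar 0.38 [0.6301 0.03   0.0195]
fork 0.9 [0.6297 0.0333 0.009 ]
bracket 0.78 [0.6308 0.0421 0.0008]
```

Call:
servo_tool:
  moves:
    - [[0,0,0],[0,-0.0015,0],0]
    - [[0,0,0],[0.005,0,0],0]
    - [[0,0,0],[0.005,0,0],0]
    - [[0,0,0],[0.005,0,0],0]
    - [[0,0,0],[0,0,0],0]

```text
time: 9.9
ee_pos: [0.5798, 0.02, 0.0662]
tcp_rot: [180.0, 0.1, -167.7]
wrist_force: [1.4, 5.6, -2.5]
opening: 0.0185
grasp_force: 59.6
```

Call:
servo_tool:
  moves:
    - [[0,0,0],[0.008,0,0],0]
    - [[0,0,0],[0.008,0,0],0]
    - [[0,0,0],[0.008,0,0],0]
    - [[0,0,0],[0,0,0],0]

```text
time: 10.3
ee_pos: [0.5559, 0.0149, 0.0663]
tcp_rot: [180.0, 0.0, -167.7]
wrist_force: [-0.3, 6.3, -1.2]
opening: 0.019
grasp_force: 60.0
```

Run:
```python
from h import *
np.set_printoptions(suppress=True)
o=get_obs();print(o["time"],o["ee_pos"],o["wrist_force"])
for cam in ("scene","top"):
  cal,im,d=look(cam)
  for n in ("link","collar","fork","bracket","bar_tip"):
    for r in mark_of(n,cam)[:1]: print(cam,n,round(r["score"],2),toworld(cal,r["xyz"]).round(4))
```

```text
10.3 [0.55589861 0.01486798 0.0662919 ] [-0.30223684  6.31458197 -1.23465047]
scene link 0.86 [0.5918 0.0291 0.0028]
scene fork 0.95 [0.5926 0.0225 0.0099]
scene bracket 0.81 [0.6293 0.0381 0.0005]
top fork 0.67 [ 0.6392 -0.1624 -0.0011]
```

Call:
servo_tool:
  moves:
    - [[0,0,0],[0.01,0,0],0]
    - [[0,0,0],[0.01,0,0],0]
    - [[0,0,0],[0.01,0,0],0]
    - [[0,0,0],[0.01,0,0],0]
    - [[0,0,0],[0.01,0,0],0]
    - [[0,0,0],[0.01,0,0],0]
    - [[0,0,0],[0,0,0],0]

```text
time: 11.6
ee_pos: [0.4962, 0.0011, 0.0663]
tcp_rot: [-180.0, -0.1, -167.7]
wrist_force: [-2.8, -0.9, -1.5]
opening: 0.0188
grasp_force: 60.2
```

Run:
```python
from h import *
np.set_printoptions(suppress=True)
o=get_obs();print(o["time"],o["ee_pos"],o["wrist_force"])
for cam in ("scene","top"):
  cal,im,d=look(cam,f"pics/{cam}5.png")
  for n in ("link","collar","fork","mat","bar_tip"):
    for r in mark_of(n,cam)[:1]: print(cam,n,round(r["score"],2),toworld(cal,r["xyz"]).round(4))
```

```text
11.6 [0.49624253 0.0011109  0.06631386] [-2.75573384 -0.87095599 -1.48959768]
scene link 0.8 [ 0.5418 -0.0041  0.0012]
scene collar 0.61 [0.538  0.0022 0.0177]
scene fork 0.75 [ 0.6414 -0.157  -0.0015]
scene mat 0.68 [ 0.4862  0.0221 -0.0013]
top link 0.52 [ 0.544  -0.0077 -0.0068]
top fork 0.47 [ 0.6425 -0.1625 -0.0031]
```

Call:
servo_tool:
  moves:
    - [[0,0,0],[0,0.005,0],0]
    - [[0,0,0],[0.003,0.004,0],0]
    - [[0,0,0],[0.008,0.006,0],0]
    - [[0,0,0],[0.008,0.006,0],0]
    - [[0,0,0],[0.008,0.006,0],0]
    - [[0,0,0],[0.008,0.006,0],0]
    - [[0,0,0],[0.007,0.006,0],0]
    - [[0,0,0],[0.007,0.006,0],0]
    - [[0,0,0],[0,0,0],0]

```text
time: 13.1
ee_pos: [0.4387, 0.036, 0.0662]
tcp_rot: [180.0, -0.1, -167.6]
wrist_force: [-0.4, 0.1, -2.2]
opening: 0.0193
grasp_force: 60.2
```

Run:
```python
from h import *
np.set_printoptions(suppress=True)
o=get_obs();print(o["time"],o["ee_pos"],o["wrist_force"])
for cam in ("scene","top"):
  cal,im,d=look(cam,f"pics/{cam}6.png")
  for n in ("link","collar","fork","mat","bar_tip"):
    for r in mark_of(n,cam)[:1]: print(cam,n,round(r["score"],2),toworld(cal,r["xyz"]).round(4))
  for r in cut_out("link",cam)[:1]:
    P=cloud(cal,d,r["mask"]);P=P[(P[:,2]>.034)&(P[:,2]<.046)];print(cv2.minAreaRect((P[:,:2]*1000).astype(np.float32)))
cal=calibration("scene");im=cv2.imread("pics/scene6.png")
cv2.imwrite("pics/s6.png",cv2.resize(im[165:265,165:325],None,fx=5,fy=5,interpolation=cv2.INTER_CUBIC))
```

```text
13.1 [0.43867721 0.03598128 0.06624244] [-0.40227871  0.05354129 -2.16745113]
scene link 0.62 [0.4829 0.0303 0.0012]
scene collar 0.51 [0.4813 0.0359 0.0212]
scene fork 0.81 [ 0.6399 -0.1597 -0.0016]
scene mat 0.71 [ 0.4858  0.0223 -0.0022]
scene bar_tip 0.39 [ 0.487   0.0208 -0.0032]
((488.3296813964844, 28.04399871826172), (95.71912384033203, 88.17747497558594), 32.19381332397461)
top link 0.77 [ 0.4885  0.0278 -0.0027]
top collar 0.47 [0.4826 0.0362 0.0167]
top fork 0.77 [ 0.6405 -0.164  -0.0004]
top mat 0.75 [ 0.4841  0.0203 -0.0008]
((488.45599365234375, 25.745391845703125), (89.15074157714844, 88.31381225585938), 33.0037841796875)
```

View pics/s6.png

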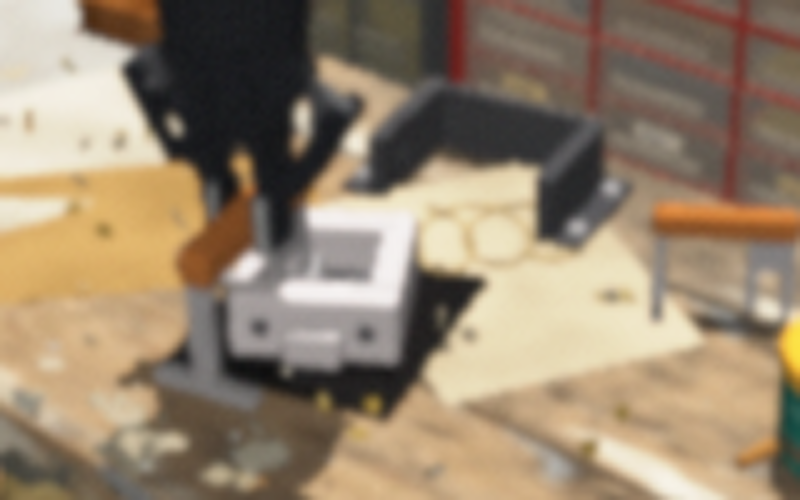

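The link sits on the mat at about pixel (320,290) of the crop, turned roughly 20° against the fork. It is within 10 mm of the mat's middle. Next I lift the fork straight up.

Call:
servo_tool:
  moves:
    - [[0,0,0],[0,0,-0.006],0]
    - [[0,0,0],[0,0,-0.01],0]
    - [[0,0,0],[0,0,0],0]

```text
time: 14.1
ee_pos: [0.4409, 0.0355, 0.0842]
tcp_rot: [-180.0, 0.1, -167.7]
wrist_force: [0.5, 0.4, -1.8]
opening: 0.0191
grasp_force: 60.2
```

Run:
```python
from h import *
np.set_printoptions(suppress=True)
cal,im,d=look("top")
for r in mark_of("link","top")[:1]: print(toworld(cal,r["xyz"]).round(4))
for r in cut_out("link","top")[:1]:
    P=cloud(cal,d,r["mask"]);print(np.percentile(P[:,2],[50,90,95]))
    P=P[(P[:,2]>.034)&(P[:,2]<.056)];print(cv2.minAreaRect((P[:,:2]*1000).astype(np.float32)))
```

```text
[0.03862977 0.04092021 0.04155366]
((488.8379821777344, 26.471721649169922), (87.8501968383789, 89.23575592041016), 32.813743591308594)
```

Call:
servo_tool:
  moves:
    - [[0,0,0],[0,0,-0.02],0]
    - [[0,0,0],[0,0,-0.025],0]
    - [[0,0,0],[0,0,-0.025],0]
    - [[0,0,0],[0,0,0],0]
    - [[0,0,0],[-0.012,0.032,0],0]
    - [[0,0,0],[-0.012,0.032,0],0]
    - [[0,0,0],[-0.012,0.032,0],0]
    - [[0,0,0],[-0.012,0.032,0],0]
    - [[0,0,0],[-0.012,0.032,0],0]
    - [[0,0,0],[-0.012,0.032,0],0]
    - [[0,0,0],[0,0,0],0]

```text
time: 15.35
ee_pos: [0.4692, 0.2412, 0.1502]
tcp_rot: [180.0, -0.1, -167.5]
wrist_force: [-0.3, -0.4, -2.3]
opening: 0.019
grasp_force: 60.3
```

Call:
servo_tool:
  moves:
    - [[0,0,0],[0,0,0.025],0]
    - [[0,0,0],[0,0,0.025],0]
    - [[0,0,0],[0,0,0.025],0]
    - [[0,0,0],[0,0,0.01],0]
    - [[0,0,0],[0,0,0],0]

```text
time: 15.85
ee_pos: [0.4684, 0.2374, 0.0653]
tcp_rot: [-179.9, -0.2, -167.7]
wrist_force: [0.1, 0.0, -1.7]
opening: 0.0188
grasp_force: 60.2
```

Call:
servo_tool:
  moves:
    - [[0,0,0],[0,0,0.002],0]
    - [[0,0,0],[0,0,0.001],0]
    - [[0,0,0],[0,0,0.001],0]
    - [[0,0,0],[0,0,0],0]

```text
time: 16.25
ee_pos: [0.4698, 0.2384, 0.0638]
tcp_rot: [180.0, 0.1, -167.7]
wrist_force: [0.8, -0.4, -2.6]
opening: 0.0188
grasp_force: 60.3
```

Call:
servo_tool:
  moves:
    - [[0,0,0],[0,0,0.001],0]
    - [[0,0,0],[0,0,0.001],0]
    - [[0,0,0],[0,0,0],0]

```text
time: 16.55
ee_pos: [0.4696, 0.2383, 0.0618]
tcp_rot: [180.0, 0.0, -167.7]
wrist_force: [-1.4, -0.9, 2.5]
opening: 0.0191
grasp_force: 61.0
```

Contact: the vertical force has turned positive. Open slowly, then retreat.

Call:
servo_tool:
  moves:
    - [[0,0,0],[0,0,0],30]
    - [[0,0,0],[0,0,0],40]
    - [[0,0,0],[0,0,0],60]
    - [[0,0,0],[0,0,0],100]
    - [[0,0,0],[0,0,0],100]
    - [[0,0,0],[0,0,0],100]
    - [[0,0,0],[0,0,-0.02],100]
    - [[0,0,0],[0,0,-0.03],100]
    - [[0,0,0],[0,0,-0.03],100]
    - [[0,0,0],[0,0,-0.03],100]
    - [[0,0,0],[0,0,0],100]

```text
time: 17.65
ee_pos: [0.4709, 0.239, 0.1756]
tcp_rot: [179.9, 0.3, -167.7]
wrist_force: [-0.2, 0.5, -0.4]
opening: 0.0851
grasp_force: 0.0
```

Run:
```python
from h import *
np.set_printoptions(suppress=True)
o=get_obs();print(o["time"],o["ee_pos"],o["opening"])
for cam in ("scene","top"):
  cal,im,d=look(cam,f"pics/{cam}9.png")
  for n in ("link","fork","mat"):
    for r in mark_of(n,cam)[:2]: print(cam,n,round(r["score"],2),toworld(cal,r["xyz"]).round(4))
  for r in cut_out("fork",cam)[:2]:
    P=cloud(cal,d,r["mask"]);print("fork",np.median(P[:,:2],axis=0),np.percentile(P[:,2],[50,98]))
```

```text
17.65 [0.47091767 0.23896683 0.17564761] 0.08510665918864935
scene link 0.63 [0.4838 0.0304 0.0004]
scene link 0.56 [ 0.6665  0.3479 -0.0028]
scene fork 0.9 [ 0.6434 -0.1595  0.0003]
scene fork 0.67 [0.506  0.2455 0.0045]
scene mat 0.8 [ 0.4865  0.0235 -0.0018]
fork [0.4512679  0.22852131] [0.06933687 0.0881925 ]
fork [ 0.62901289 -0.14559536] [0.0505885  0.06271767]
top link 0.77 [ 0.49    0.0267 -0.0056]
top fork 0.66 [ 0.5065  0.2439 -0.0014]
top fork 0.65 [ 0.6392 -0.1611 -0.0014]
top mat 0.6 [ 0.485   0.0157 -0.0016]
fork [0.48553241 0.23065919] [0.08481947 0.08927267]
fork [ 0.62623327 -0.13591795] [0.06018885 0.06479989]
```

View pics/scene9.png

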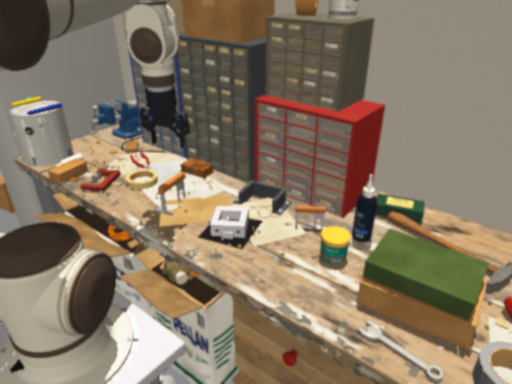

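The link lies flat on the mat at pixel (230,222), and the fork stands upright at (172,190), clear of the link. The tub and sanding block have not moved.

```bash
python3 -c "
from workcell import *
print(job_done())"
```

```text
the job is handed in; nothing more can be done
None
```

The job is handed in, with no verdict returned: by the last camera readings the freed link lies flat about 10 mm from the mat's middle, the fork stands upright about 0.2 m away from it, and the tub and sanding block were left alone.

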